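# Prop the reamer chest's lid on its stay

### The arm

A 7-joint arm with a two-finger parallel gripper is mounted at the origin on the work surface. World frame = base frame: x ahead of the robot, y to its left, z up, the work surface at z = 0. Lengths are in m, angles in rad, forces in N, time in s.
With the tool pointing down it reaches from about 0.4 to 0.85 m from the base axis. Payload 10.4 kg.
Tool frame: the origin (TCP) lies between the finger pads; the fingertips stand 17 mm ahead of it and the grasp point (between the pads) lies 2 mm behind it; x points along the fingers, y is the direction in which the jaws open and shut, and the axes are right-handed (so a half turn about x gives the same grasp; the last joint's range is limited). The gripper opens to 87 mm and grips with 3 to 60 N. Pads are 19 mm wide; open, the fingers measure 117 mm over their backs; the gripper's body (75 mm by 190 mm) begins 51 mm behind the grasp point.
Start: joints at [-1.351, 0.332, -0.065, 1.46, 0.022, 1.35, -0.088], TCP at [0.15, 0.607, 0.24] pointing down, gripper open.
Joint ranges: [-2.6, 2.6], [-0.5, 2.12], [-1.47, 1.34], [0.16, 2.42], [-1.27, 4.41], [0.06, 2.06], [-2.6, 2.6]. Speed limits (rad/s): [2.22, 2.22, 2.79, 2.79, 3.14, 3.14, 3.14].

### API

Orientations are given as a unit quaternion [x, y, z, w].
In Python, from bench import r, optics, close_job gives the robot as it stands.
- The arm moves only by the shell command python3 -m inch 'ROWS' [OPENING] [FORCE]. ROWS is JSON, a list of rows, each an object with "translation": the shift along the tool's x, y, z in cm, a list of three; "spin": the turn about the tool's x in degrees. In form: [{"translation": [tx, ty, tz], "spin": spin}, ...]. A call has 1 to 20 rows; each row shifts and turns the pose as measured when the row begins, along the tool's axes as they then stand; what a row does not reach is not made up. A row lasts 1/8 s, in which the tool goes at most 62.5 mm and 10.7 degrees, less where a joint would pass 70% of its speed; a pose out of reach is approached as far as the arm can. A call is refused whole if a number of a shift passes 6.25 or a number of a turn 10.7, either way. A call with a gripper value outside its range is refused whole. OPENING is the closure, from 0 (fully open) to 1 (shut), set as the call begins (- or left out, the last holds). The fingers move at their own pace and stop on an object; FORCE is the grip in N (left out, the last holds). Time passes only in rows, so rows that do not move let the fingers close. It gives the time, the measured TCP pose, the force and the opening at its end, in the units of the state.
- r.read_state(): the state, without advancing time (a new reading comes with each control period).
- optics.camera(name): name is "side" or "top" or "wrist"; returns the picture (420x560x3 uint8, red, green, blue); there is no depth.
- optics.camera_model(name): a dict with "camera_matrix" (3x3 intrinsics, pixels), "world_from_camera" (4x4, takes a point from camera to world coordinates); the wrist camera has in their place "tool_from_camera" (4x4, takes a point from camera to tool coordinates, whose origin is the TCP and whose axes are the tool frame's). Camera axes: x right, y down, z forward; pixel columns grow to the right and rows downward; lengths in m; the calibration is good to about 2 mm. A picture is of the moment at which its call begins: read the wrist's pose just before it. camera_model takes no time and is no camera call.
- close_job(): hands the job in, once; it reports no verdict.
The state is a dict: "time": time; "joint_positions": joint angles; "joint_vel": joint speeds; "joint_torque": joint torques, N m; "ee_pos": TCP position; "eef_rot": TCP orientation; "ft_force": force on the tool from outside, world axes, zero at the start; "torque": the same for the moment, N m; "width": finger opening in m.
Only numpy, scipy, OpenCV 4.12 (cv2) and the standard library are available. Lean on these libraries where they do the work, as an engineer would, in place of code of your own. Each camera call takes 0.05 s, during which the arm holds its last target.

### The job

In the tool store, the steel reamer chest stands with its lid upright. Swing its prop stay, the hinged rod with the rubber ball end that lies along the chest's partition, fully up against its stop, then push the lid over so that it comes down and rests on the stay. Do not let the lid fall shut.

Things in the scene. Friction and masses are not known exactly. Their poses are not given: they have to be found in the camera images.
- chest: Open grey steel chest, fixed: 240 (its x) x 240 (its y) mm, walls 6 thick, 85 high. Origin: centre of underside, z up. Lid hinged along the +y rim. A partition (8 thick, top 50 above bench) runs along x at y = -40 and carries the stay. Loose reamers on the floor of both bays, up to 26 high, are not the stay. Stay pivot axis (along y): x 85, y -40, z 68. Lid hinge axis (along x): y 120, z 87.
- stay (a joint): Prop stay, rad: 0 = lying along the partition, ball end towards the chest's -x; grows as the ball swings up and over towards +x; 1.66 = its stop, just past upright, where it stands by itself. 10 mm steel rod, 150 mm from pivot axis to ball centre, 90 g. Light hinge: it falls back if let go well short of upright.
- stay_tip (a point): Centre of the 20 mm rubber ball at the stay's free end. Lying down it is 68 mm above the bench, its underside 8 mm above the partition, with 60 mm free on each side (the chest's y). Pinched along y, the ball turns between the fingers as the stay swings up on its 150 mm arc.
- lid (a joint): Lid, rad: 0 = shut, 1.57 = upright; starts within 10 degrees of upright. Flat steel plate, 244 mm along x, 240 mm hinge to free edge, 0.45 kg; the hinge axis lies in its underside, the 8 mm thickness is on the outer face (+y when upright). Friction holds it above about 1.0 rad (2 N at the edge moves it); lower it sinks by itself, damped. On the raised stay it rests at about 0.73.

How it is judged:
On the way:
1. the stay stands up at its stop while the lid is still open above it (value of joint stay above 1.5 rad and value of joint lid above 0.95 rad), for 0.2 s.
At the end, for the whole second after the job is handed in: The stay stands up (joint above 1.5 rad; its stop is at 1.66) and the lid lies at rest on it, at 0.73 rad give or take 0.17 (value of joint stay above 1.5 rad and value of joint lid between 0.56 and 0.9 rad and not (velocity of joint lid above 0.05 rad/s) and velocity of joint lid above -0.05 rad/s); the robot touches nothing.
It fails at once if the lid falls shut or nearly shut (below 0.3 rad) (value of joint lid below 0.3 rad).
It also fails if it takes over 54 s, if anything falls off the work surface, if the arm or the gripper's body presses on something with over 40 N, if the wrist force passes 120 N, or if a joint passes its speed limit or range.

## Working session

There is one attempt and no reset: what is moved stays moved. The work goes in short steps, Python scripts to look and compute and a shell command to move; the robot and the scene stay as the last step left them, time stands still between calls to the robot, and variables do not carry over. Pictures are saved under pics/ and viewed, and the job is handed in when it is done.

```bash
ls; mkdir -p pics; python3 - <<'E'
from bench import r,optics
import cv2,numpy as np
s=r.read_state()
for k in s: print(k,np.round(s[k],3))
for n in("side","top","wrist"):
    cv2.imwrite(f"pics/{n}0.png",optics.camera(n)[:,:,::-1])
    m=optics.camera_model(n); print(n,{k:np.round(v,4).tolist() for k,v in m.items() if 'camera' in k})
E
```

```text
pics
time 0.0
joint_positions [-1.351  0.333 -0.065  1.461  0.022  1.35  -0.089]
joint_vel [-0.     0.002 -0.001  0.001  0.001  0.    -0.001]
joint_torque [-0.0000e+00 -6.2328e+01  2.4000e-02 -3.8989e+01 -6.1000e-02  4.0000e-02
  0.0000e+00]
ee_pos [0.15  0.606 0.239]
eef_rot [ 0.085  0.702 -0.086  0.702]
ft_force [ 0.778 -0.156 -0.442]
torque [-0.014 -0.013 -0.017]
width 0.087
side {'camera_matrix': [[504.2765, 0.0, 278.9229], [0.0, 504.2765, 204.946], [0.0, 0.0, 1.0]], 'world_from_camera': [[-0.1295, -0.7931, 0.5951, 0.2079], [-0.9914, 0.1134, -0.0646, 0.0838], [-0.0163, -0.5984, -0.801, 0.5897], [0.0, 0.0, 0.0, 1.0]]}
top {'camera_matrix': [[399.1961, 0.0, 271.6152], [0.0, 399.1961, 205.7679], [0.0, 0.0, 1.0]], 'world_from_camera': [[0.0228, -0.9844, 0.1742, 0.491], [-0.9982, -0.0321, -0.0508, 0.0549], [0.0556, -0.1727, -0.9834, 0.7183], [0.0, 0.0, 0.0, 1.0]]}
wrist {'camera_matrix': [[359.3809, 0.0, 278.7606], [0.0, 359.3809, 212.1224], [0.0, 0.0, 1.0]], 'tool_from_camera': [[0.0012, -0.2799, 0.96, -0.1454], [1.0, 0.0005, -0.0011, -0.0002], [-0.0002, 0.96, 0.2799, -0.0762], [0.0, 0.0, 0.0, 1.0]]}
```

View pics/side0.png

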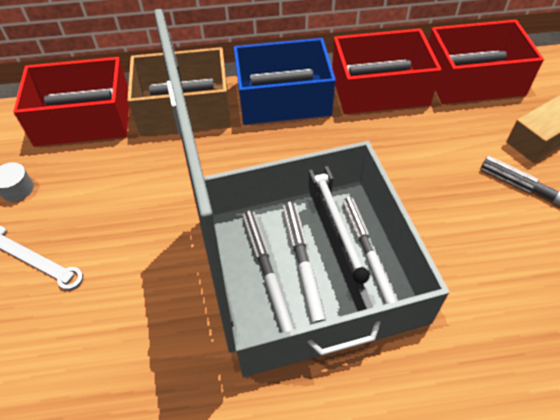

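View pics/top0.png

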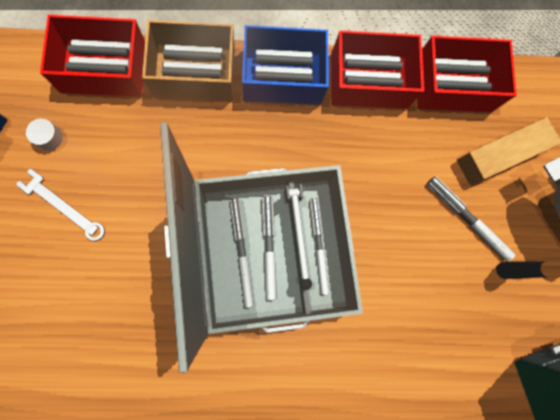

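View pics/wrist0.png

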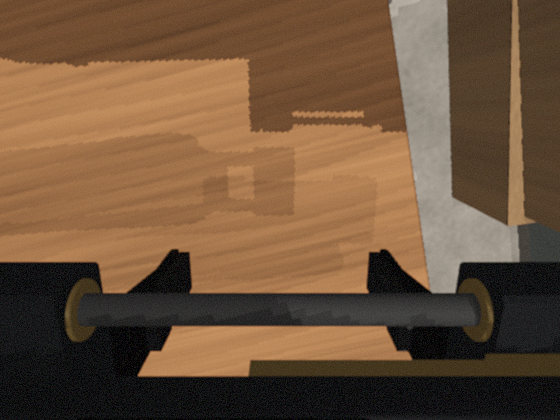

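```bash
python3 - <<'E'
import cv2
a=cv2.imread("pics/top0.png")[110:380,150:370]; cv2.imwrite("pics/top0c.png",cv2.resize(a,None,fx=2.2,fy=2.2,interpolation=2))
a=cv2.imread("pics/side0.png")[130:380,180:460]; cv2.imwrite("pics/side0c.png",cv2.resize(a,None,fx=2.4,fy=2.4,interpolation=2))
E
```

```text
(no output)
```

View pics/top0c.png

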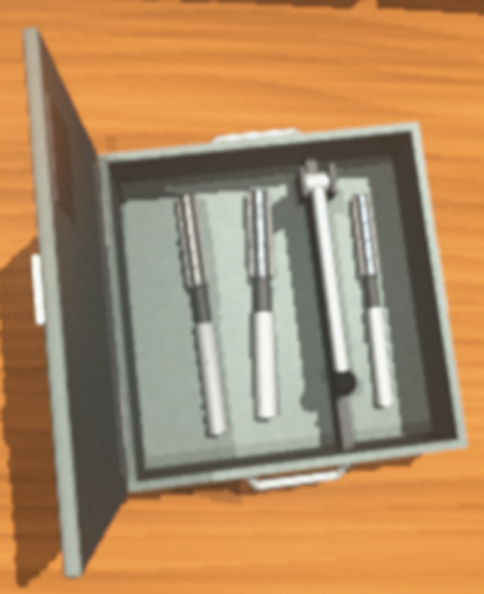

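View pics/side0c.png

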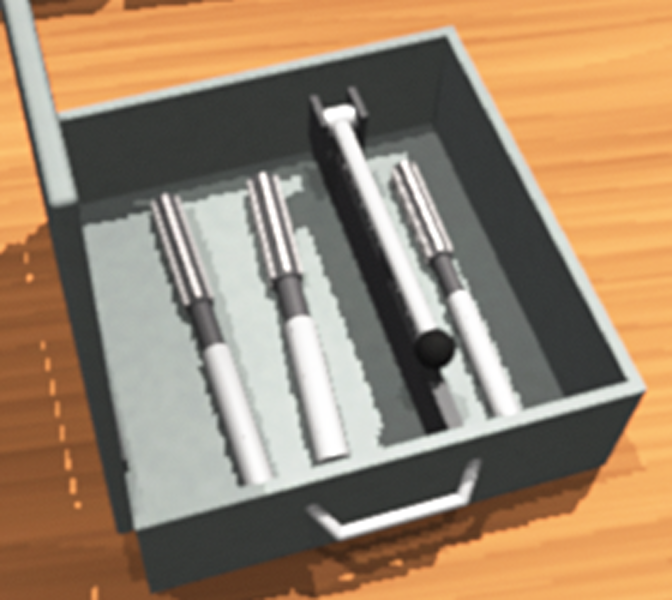

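```bash
cat > h.py <<'E'
import numpy as np,cv2
from bench import r,optics
from scipy.optimize import least_squares
from scipy.spatial.transform import Rotation as R
M={n:optics.camera_model(n) for n in("side","top")}
def proj(n,p):
    K=M[n]["camera_matrix"];T=np.linalg.inv(M[n]["world_from_camera"])
    c=T[:3,:3]@p+T[:3,3]; c=K@c; return c[:2]/c[2]
def w(q,p):
    c,s=np.cos(q[2]),np.sin(q[2]); p=np.array(p,float)
    return np.array([q[0]+c*p[0]-s*p[1],q[1]+s*p[0]+c*p[1],p[2]])
def lidp(a,x,d,t=0): # point on lid: chest x, distance d from hinge, t thickness outward
    return [x,.12-d*np.cos(a)+t*np.sin(a),.087+d*np.sin(a)+t*np.cos(a)]
def stayp(a,d=.15): return [.085-d*np.cos(a),-.04,.068+d*np.sin(a)]
def tcp():
    s=r.read_state(); return s,np.array(s["ee_pos"]),R.from_quat(s["eef_rot"]).as_matrix()
E
python3 - <<'E'
from h import *
t=lambda c:((np.array(c)+.5)/2.2-.5+[150,110]); s=lambda c:((np.array(c)+.5)/2.4-.5+[180,130])
h=.085
obs=[("top",[.12,-.12,h],t((417,123))),("top",[-.12,-.12,h],t((466,443))),("top",stayp(0),t((344,383))),
("side",[.12,-.12,h],s((452,29))),("side",[-.12,-.12,h],s((643,387))),("side",stayp(0),s((434,348)))]
lid=[("top",(-.122,.24,0.004),t((72,575))),("top",(.122,.24,.004),t((32,30))),("side",(.122,.24,.004),(160,12))]
def f(q): return np.concatenate([proj(n,w(q,p))-o for n,p,o in obs]+[proj(n,w(q,lidp(q[3],*p)))-o for n,p,o in lid])
S=least_squares(f,[.5,.05,0,1.57],loss="soft_l1"); q=S.x
print(np.round(q,4)); print(np.round(f(q).reshape(-1,2),1))
print("ball",w(q,stayp(0)),"pivot",w(q,[.085,-.04,.068]))
np.save("q.npy",q)
E
```

```text
[0.5397 0.0107 0.1393 1.5523]
[[ 1.7 -0.4]
 [ 1.7  2.2]
 [ 0.5 -0.2]
 [-0.8 -1.2]
 [-0.1  1.5]
 [-1.1  0.4]
 [ 1.   1.4]
 [ 0.1 -1.9]
 [-4.3 -3.6]]
ball [ 0.48093169 -0.03798084  0.068     ] pivot [ 0.62947862 -0.01715279  0.068     ]
```

```bash
cat >> h.py <<'E'
def rel(target,yaw=None):
    s,p,Rm=tcp(); d=Rm.T@(np.array(target)-p)*100
    print("t",round(s["time"],2),"p",np.round(p,4),"tool d cm",np.round(d,2),"F",np.round(s["ft_force"],1),"w",round(s["width"],4))
    print("x",np.round(Rm[:,0],3),"y",np.round(Rm[:,1],3),"yaw of y deg",round(float(np.degrees(np.arctan2(Rm[1,1],Rm[0,1]))),2))
E
python3 - <<'E'
from h import *
q=np.load("q.npy"); b=w(q,stayp(0))
print(np.degrees(q[2])+90)
rel([.15,.607,.45]);rel([b[0],b[1],.45]); print(tcp()[2])
E
```

```text
97.98151899798904
t 0.15 p [0.1502 0.6064 0.239 ] tool d cm [-21.1    0.03  -0.03] F [-0.8  0.4  0.6] w 0.0865
x [-0.    -0.001 -1.   ] y [ 0.24   0.971 -0.001] yaw of y deg 76.09
t 0.15 p [0.1502 0.6064 0.239 ] tool d cm [-21.05 -54.62  47.6 ] F [-0.8  0.4  0.6] w 0.0865
x [-0.    -0.001 -1.   ] y [ 0.24   0.971 -0.001] yaw of y deg 76.09
[[-1.86160355e-04  2.40378291e-01  9.70679269e-01]
 [-9.92644868e-04  9.70678763e-01 -2.40378356e-01]
 [-9.99999490e-01 -1.00828871e-03  5.79083737e-05]]
```

```bash
python3 -m inch '[{"translation":[-5.5,0,0],"spin":-5.5},{"translation":[-5.5,0,0],"spin":-5.5},{"translation":[-5,0,0],"spin":-5.5},{"translation":[-5,0,0],"spin":-5.5},{"translation":[0,0,0],"spin":0}]' 0.35; python3 - <<'E'
from h import *
q=np.load("q.npy"); b=w(q,stayp(0))
rel([b[0],b[1],.45])
E
```

```text
time: 0.78
ee_pos: [0.15, 0.6057, 0.453]
eef_rot: [-0.056, 0.706, 0.052, 0.704]
ft_force: [0.7, 0.7, -0.6]
width: 0.0574
t 0.78 p [0.15   0.6057 0.453 ] tool d cm [  0.63 -68.69  22.82] F [ 0.7  0.7 -0.6] w 0.0574
x [-0.001 -0.006 -1.   ] y [-0.154  0.988 -0.006] yaw of y deg 98.83
```

```bash
python3 -m inch '[{"translation":[0,-2,4.5],"spin":0},{"translation":[0,-3,4.5],"spin":0},{"translation":[0,-4,4],"spin":0},{"translation":[0,-4,4],"spin":0},{"translation":[0,-5,3],"spin":0},{"translation":[0,-5,2],"spin":0},{"translation":[0,-5,1],"spin":0},{"translation":[0,-5,0],"spin":0},{"translation":[0,-5,0],"spin":0},{"translation":[0,-5,0],"spin":0},{"translation":[0,-5,0],"spin":0},{"translation":[0,-5,0],"spin":0},{"translation":[0,-5,0],"spin":0},{"translation":[0,0,0],"spin":0}]'; python3 - <<'E'
from h import *
q=np.load("q.npy"); b=w(q,stayp(0))
rel([b[0],b[1],.45])
E
```

```text
time: 2.52
ee_pos: [0.4729, 0.0482, 0.4433]
eef_rot: [-0.059, 0.712, 0.045, 0.699]
ft_force: [0.0, -0.2, 0.5]
width: 0.0569
t 2.52 p [0.4729 0.0482 0.4433] tool d cm [-0.51 -8.65 -0.48] F [ 0.  -0.2  0.5] w 0.0569
x [-0.017 -0.02  -1.   ] y [-0.147  0.989 -0.018] yaw of y deg 98.45
```

```bash
python3 -m inch '[{"translation":[0,-4.5,-0.3],"spin":0.3},{"translation":[0,-4.2,-0.2],"spin":0},{"translation":[5,0,0],"spin":0},{"translation":[5,0,0],"spin":0},{"translation":[5,0,0],"spin":0},{"translation":[4,0,0],"spin":0},{"translation":[3,0,0],"spin":0},{"translation":[0,0,0],"spin":0}]'; python3 - <<'E'
from h import *
q=np.load("q.npy"); b=w(q,stayp(0))
rel([b[0],b[1],.066])
s,p,Rm=tcp()
im=optics.camera("wrist"); cv2.imwrite("pics/w1.png",im[:,:,::-1])
m=optics.camera_model("wrist"); c=np.linalg.inv(m["tool_from_camera"])@np.r_[Rm.T@(b-p),1]; u=m["camera_matrix"]@c[:3]; print(u/u[2])
E
```

```text
time: 3.52
ee_pos: [0.4735, -0.0401, 0.2127]
eef_rot: [-0.058, 0.714, 0.045, 0.696]
ft_force: [0.5, -0.1, 0.6]
width: 0.0567
t 3.52 p [ 0.4735 -0.0401  0.2127] tool d cm [14.64  0.33  1.17] F [ 0.5 -0.1  0.6] w 0.0567
x [-0.025 -0.02  -0.999] y [-0.145  0.989 -0.016] yaw of y deg 98.33
[283.54467829 216.17422659   1.        ]
```

View pics/w1.png

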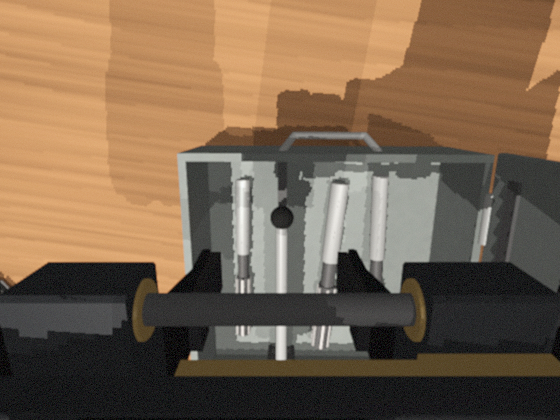

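The wrist view shows the ball at about (282, 217), against a predicted (283.5, 216). The estimate holds, so I'll descend and pinch.

```bash
python3 -m inch '[{"translation":[4,0.3,0.8],"spin":0},{"translation":[4,0,0.3],"spin":0},{"translation":[3,0,0],"spin":0},{"translation":[2,0,0],"spin":0},{"translation":[0,0,0],"spin":0}]'; python3 - <<'E'
from h import *
q=np.load("q.npy"); b=w(q,stayp(0))
rel([b[0],b[1],.066])
E
```

```text
time: 4.2
ee_pos: [0.489, -0.0348, 0.0883]
eef_rot: [-0.058, 0.709, 0.047, 0.701]
ft_force: [0.0, 0.3, 0.7]
width: 0.0566
t 4.2 p [ 0.489  -0.0348  0.0883] tool d cm [ 2.25 -0.16 -0.81] F [0.  0.3 0.7] w 0.0566
x [-0.01  -0.017 -1.   ] y [-0.148  0.989 -0.015] yaw of y deg 98.48
```

```bash
python3 -m inch '[{"translation":[1.2,-0.15,-0.8],"spin":0},{"translation":[1,0,0],"spin":0},{"translation":[0,0,0],"spin":0}]'; python3 - <<'E'
from h import *
q=np.load("q.npy"); b=w(q,stayp(0))
rel([b[0],b[1],.066])
E
```

```text
time: 4.58
ee_pos: [0.4826, -0.0376, 0.0681]
eef_rot: [-0.058, 0.708, 0.047, 0.703]
ft_force: [0.2, 0.3, 0.4]
width: 0.0566
t 4.58 p [ 0.4826 -0.0376  0.0681] tool d cm [ 0.21 -0.01 -0.17] F [0.2 0.3 0.4] w 0.0566
x [-0.006 -0.016 -1.   ] y [-0.148  0.989 -0.015] yaw of y deg 98.5
```

Close gently.

```bash
python3 -m inch '[{"translation":[0.2,0,-0.15],"spin":0},{"translation":[0,0,0],"spin":0},{"translation":[0,0,0],"spin":0},{"translation":[0,0,0],"spin":0},{"translation":[0,0,0],"spin":0}]' 1 15; python3 - <<'E'
from h import *
q=np.load("q.npy")
rel(w(q,stayp(0)))
cv2.imwrite("pics/s1.png",optics.camera("side")[:,:,::-1])
E
```

```text
time: 5.2
ee_pos: [0.4819, -0.0388, 0.067]
eef_rot: [-0.058, 0.707, 0.046, 0.703]
ft_force: [0.8, -2.5, -0.9]
width: 0.0191
t 5.2 p [ 0.4819 -0.0388  0.067 ] tool d cm [-0.11  0.09 -0.09] F [ 0.8 -2.5 -0.9] w 0.0191
x [-0.004 -0.017 -1.   ] y [-0.147  0.989 -0.016] yaw of y deg 98.46
```

View pics/s1.png

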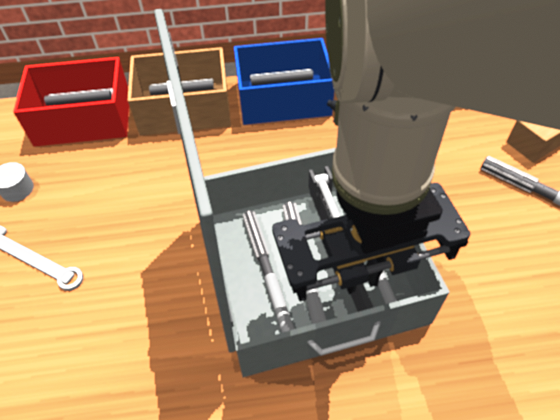

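```bash
cat > arc.py <<'E'
from h import *
q=np.load("q.npy")
s,p,Rm=tcp(); pv=w(q,[.085,-.04,.068]); g=p-0.002*Rm[:,0]; d=g-pv
cx=np.array([np.cos(q[2]),np.sin(q[2]),0]); h=-d@cx
th=np.arctan2(d[2],h); print("th",round(th,3),"rad",round(np.hypot(h,d[2]),4),"F",np.round(s["ft_force"],1),"w",round(s["width"],4),"t",s["time"])
for k in (.1,.2,.3,.4,.5,.6):
    a=min(th+k,1.66); T=w(q,stayp(a)); print(round(a,2),np.round(Rm.T@(T-g)*100,2))
E
python3 -m inch '[{"translation":[-1.5,0,0.1],"spin":0},{"translation":[-1.5,0,0.2],"spin":0},{"translation":[-1.45,0,0.35],"spin":0},{"translation":[-1.4,0,0.5],"spin":0},{"translation":[0,0,0],"spin":0}]'; python3 arc.py
```

```text
time: 5.88
ee_pos: [0.495, -0.0369, 0.1296]
eef_rot: [-0.058, 0.706, 0.046, 0.704]
ft_force: [1.0, -3.4, -1.0]
width: 0.0187
th 0.438 rad 0.1501 F [ 1.  -3.4 -1. ] w 0.0187 t 5.875
0.54 [-1.33  0.05  0.7 ]
0.64 [-2.58  0.03  1.53]
0.74 [-3.74 -0.    2.47]
0.84 [-4.8  -0.03  3.53]
0.94 [-5.75 -0.05  4.69]
1.04 [-6.59 -0.07  5.94]
```

```bash
python3 -m inch '[{"translation":[-1.3,0,0.7],"spin":0},{"translation":[-1.25,0,0.8],"spin":0},{"translation":[-1.15,0,0.95],"spin":0},{"translation":[-1.05,0,1.05],"spin":0},{"translation":[0,0,0],"spin":0}]'; python3 arc.py
```

```text
time: 6.5
ee_pos: [0.5319, -0.0316, 0.1801]
eef_rot: [-0.058, 0.707, 0.045, 0.704]
ft_force: [0.8, -3.6, -2.0]
width: 0.0179
th 0.858 rad 0.1508 F [ 0.8 -3.6 -2. ] w 0.0179 t 6.5
0.96 [-0.87  0.05  1.23]
1.06 [-1.68  0.02  2.49]
1.16 [-2.35  0.    3.83]
1.26 [-2.89 -0.02  5.23]
1.36 [-3.29 -0.03  6.68]
1.46 [-3.54 -0.05  8.15]
```

```bash
python3 - <<'E'
from h import *
s,p,Rm=tcp()
im=optics.camera("wrist"); cv2.imwrite("pics/w2.png",im[:,:,::-1])
im=optics.camera("side"); cv2.imwrite("pics/s2.png",im[:,:,::-1])
E
```

```text
(no output)
```

View pics/w2.png

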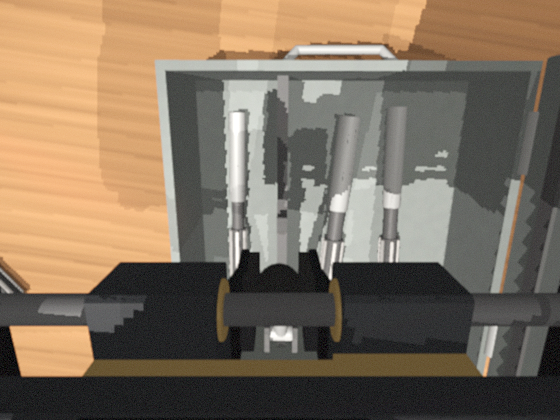

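View pics/s2.png

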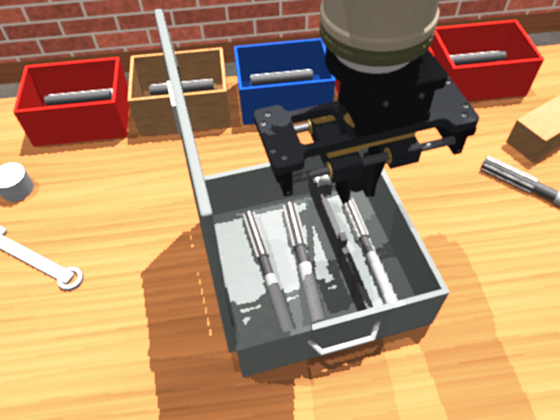

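The ball is still between the pads, its visible top edge near (280, 268), and the partition below is bare, so the stay is coming up.

```bash
python3 -m inch '[{"translation":[-0.85,0,1.2],"spin":0},{"translation":[-0.8,0,1.25],"spin":0},{"translation":[-0.65,0,1.3],"spin":0},{"translation":[-0.5,0,1.4],"spin":0},{"translation":[0,0,0],"spin":0}]' - 20; python3 arc.py
```

```text
time: 7.22
ee_pos: [0.5801, -0.0247, 0.2079]
eef_rot: [-0.057, 0.71, 0.044, 0.701]
ft_force: [-0.6, -2.4, -0.4]
width: 0.0181
th 1.233 rad 0.1504 F [-0.6 -2.4 -0.4] w 0.0181 t 7.225
1.33 [-0.41  0.05  1.44]
1.43 [-0.71  0.04  2.91]
1.53 [-0.87  0.03  4.4 ]
1.63 [-0.87  0.02  5.9 ]
1.66 [-0.85  0.02  6.31]
1.66 [-0.85  0.02  6.31]
```

```bash
python3 -m inch '[{"translation":[-0.4,0,1.4],"spin":0},{"translation":[-0.3,0,1.45],"spin":0},{"translation":[-0.15,0,1.4],"spin":0},{"translation":[0,0,1.4],"spin":0},{"translation":[0,0,0.7],"spin":0},{"translation":[0,0,0],"spin":0}]'; python3 arc.py
```

```text
time: 7.98
ee_pos: [0.6422, -0.0159, 0.2165]
eef_rot: [-0.056, 0.711, 0.044, 0.7]
ft_force: [0.2, -3.4, 4.4]
width: 0.0185
th 1.656 rad 0.151 F [ 0.2 -3.4  4.4] w 0.0185 t 7.975
1.66 [0.1  0.05 0.06]
1.66 [0.1  0.05 0.06]
1.66 [0.1  0.05 0.06]
1.66 [0.1  0.05 0.06]
1.66 [0.1  0.05 0.06]
1.66 [0.1  0.05 0.06]
```

Nudge against the stop and check.

```bash
python3 -m inch '[{"translation":[0.1,0,0.5],"spin":0},{"translation":[0,0,0.3],"spin":0},{"translation":[0,0,0],"spin":0}]'; python3 arc.py|head -1;  python3 - <<'E'
from h import *
im=np.vstack([optics.camera("side"),]); cv2.imwrite("pics/s3.png",im[:,:,::-1])
E
```

```text
time: 8.35
ee_pos: [0.6472, -0.0152, 0.2159]
eef_rot: [-0.055, 0.712, 0.045, 0.698]
ft_force: [1.2, -3.1, 3.7]
width: 0.0183
th 1.689 rad 0.1509 F [ 1.2 -3.1  3.7] w 0.0183 t 8.35
```

View pics/s3.png

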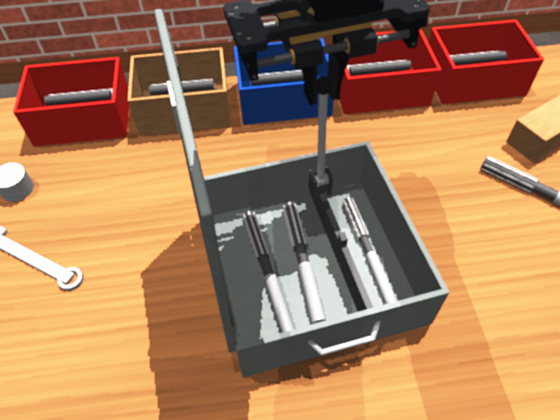

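The rod stands from the pivot (320, 178) up into the fingers at (324, 100). One more nudge, to check by force that it is at the stop.

```bash
python3 -m inch '[{"translation":[0,0,0.5],"spin":0},{"translation":[0,0,0.5],"spin":0},{"translation":[0,0,0],"spin":0}]'; python3 arc.py|head -1
```

```text
time: 8.78
ee_pos: [0.6502, -0.0147, 0.215]
eef_rot: [-0.054, 0.718, 0.045, 0.692]
ft_force: [2.3, -2.8, 4.1]
width: 0.0182
th 1.71 rad 0.1505 F [ 2.3 -2.8  4.1] w 0.0182 t 8.775
```

```bash
python3 -m inch '[{"translation":[0,0,0],"spin":0},{"translation":[0,0,0],"spin":0},{"translation":[0,0,0],"spin":0},{"translation":[-1.5,0,0],"spin":0},{"translation":[-3,0,0],"spin":0},{"translation":[-5,0,0],"spin":0},{"translation":[-5,0,0],"spin":0},{"translation":[-3,0,0],"spin":0},{"translation":[0,0,0],"spin":0}]' 0.5;  python3 - <<'E'
from h import *
rel(w(np.load("q.npy"),stayp(1.66)))
cv2.imwrite("pics/s4.png",optics.camera("side")[:,:,::-1])
cv2.imwrite("pics/t4.png",optics.camera("top")[:,:,::-1])
print(proj("side",w(np.load("q.npy"),stayp(1.66))),proj("side",w(np.load("q.npy"),stayp(1.5))))
E
```

```text
time: 9.9
ee_pos: [0.6558, -0.0088, 0.3991]
eef_rot: [-0.054, 0.717, 0.047, 0.693]
ft_force: [-0.4, -0.6, -0.9]
width: 0.0438
t 9.9 p [ 0.6558 -0.0088  0.3991] tool d cm [18.21 -0.31 -0.75] F [-0.4 -0.6 -0.9] w 0.0438
x [-0.034 -0.013 -0.999] y [-0.143  0.99  -0.008] yaw of y deg 98.23
[321.89346269  85.64905319] [328.84413129  99.40633667]
```

View pics/s4.png

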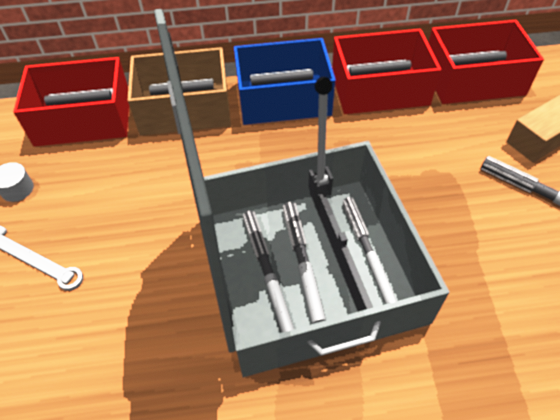

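View pics/t4.png

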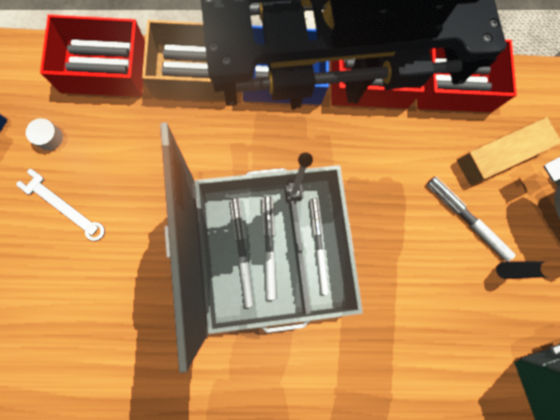

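The ball is at (324, 86) in the side view, matching the predicted (322, 86) for 1.66 rad, and it stands free. Next is the lid: raise, go over it and come down on its +y side.

```bash
python3 -m inch '[{"translation":[-4,0,0],"spin":0},{"translation":[-4.5,0,0],"spin":0},{"translation":[-1,0,0],"spin":0},{"translation":[0,0,0],"spin":0}]' 1;  python3 - <<'E'
from h import *
q=np.load("q.npy"); print(w(q,[0,.2,.48]))
rel(w(q,[0,.2,.48])); rel(w(q,[0,.2,.30]))
E
```

```text
time: 10.5
ee_pos: [0.658, -0.007, 0.4878]
eef_rot: [-0.054, 0.722, 0.048, 0.688]
ft_force: [0.1, -0.7, 0.1]
width: 0.0116
[0.51197714 0.20871975 0.48      ]
t 10.5 p [ 0.658  -0.007   0.4878] tool d cm [  1.21  23.44 -11.32] F [ 0.1 -0.7  0.1] w 0.0116
x [-0.048 -0.012 -0.999] y [-0.143  0.99  -0.005] yaw of y deg 98.22
t 10.5 p [ 0.658  -0.007   0.4878] tool d cm [ 19.19  23.54 -10.43] F [ 0.1 -0.7  0.1] w 0.0116
x [-0.048 -0.012 -0.999] y [-0.143  0.99  -0.005] yaw of y deg 98.22
```

```bash
python3 -m inch '[{"translation":[0,3.5,-2.5],"spin":0},{"translation":[0,4,-2.5],"spin":0},{"translation":[0,4,-2.5],"spin":0},{"translation":[0,4,-2],"spin":0},{"translation":[0,4,-1],"spin":0},{"translation":[0,4,0],"spin":0},{"translation":[0,0,0],"spin":0}]' ;  python3 - <<'E'
from h import *
q=np.load("q.npy")
rel(w(q,[0,.2,.30]))
E
```

```text
time: 11.38
ee_pos: [0.5134, 0.2179, 0.4788]
eef_rot: [-0.056, 0.728, 0.047, 0.681]
ft_force: [0.8, -0.4, -0.2]
width: 0.0002
t 11.38 p [0.5134 0.2179 0.4788] tool d cm [17.86 -0.75  0.93] F [ 0.8 -0.4 -0.2] w 0.0002
x [-0.065 -0.017 -0.998] y [-0.146  0.989 -0.008] yaw of y deg 98.39
```

```bash
python3 -m inch '[{"translation":[5,0,0.5],"spin":0},{"translation":[5,0,0.4],"spin":0},{"translation":[4,0,0],"spin":0},{"translation":[2,0,0],"spin":0},{"translation":[0,0,0],"spin":0}]' ;  python3 - <<'E'
from h import *
q=np.load("q.npy")
rel(w(q,[0,.2,.30]))
cv2.imwrite("pics/s5.png",optics.camera("side")[:,:,::-1])
E
```

```text
time: 12.0
ee_pos: [0.5095, 0.2118, 0.308]
eef_rot: [-0.057, 0.73, 0.045, 0.679]
ft_force: [0.2, 0.6, 1.0]
width: 0.0005
t 12.0 p [0.5095 0.2118 0.308 ] tool d cm [ 0.79 -0.33  0.26] F [0.2 0.6 1. ] w 0.0005
x [-0.071 -0.023 -0.997] y [-0.145  0.989 -0.012] yaw of y deg 98.31
```

View pics/s5.png

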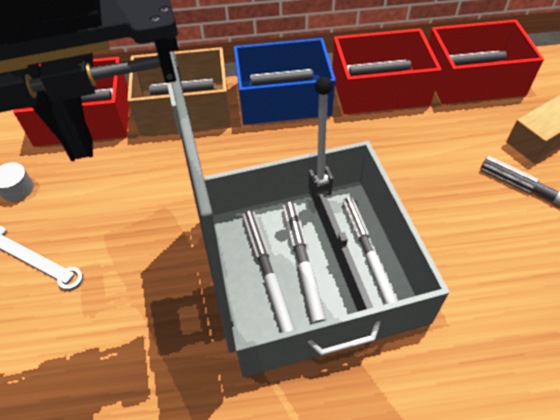

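```bash
python3 -m inch '[{"translation":[0,-1.5,0.2],"spin":0},{"translation":[0,-1.5,0],"spin":0},{"translation":[0.2,-1.5,0],"spin":0},{"translation":[0.2,-1.2,0],"spin":0},{"translation":[0.2,-1.2,0],"spin":0},{"translation":[0.2,-1.2,0],"spin":0},{"translation":[0.2,-1.2,0],"spin":0}]' ;  python3 - <<'E'
from h import *
q=np.load("q.npy")
rel(w(q,[0,.01,.285]))
cv2.imwrite("pics/s6.png",optics.camera("side")[:,:,::-1])
E
```

```text
time: 12.92
ee_pos: [0.527, 0.1134, 0.3026]
eef_rot: [-0.056, 0.728, 0.046, 0.682]
ft_force: [0.4, 0.3, 0.7]
width: 0.0007
t 12.93 p [0.527  0.1134 0.3026] tool d cm [ 1.86 -9.33 -0.09] F [0.4 0.3 0.7] w 0.0007
x [-0.065 -0.019 -0.998] y [-0.144  0.99  -0.01 ] yaw of y deg 98.26
```

View pics/s6.png

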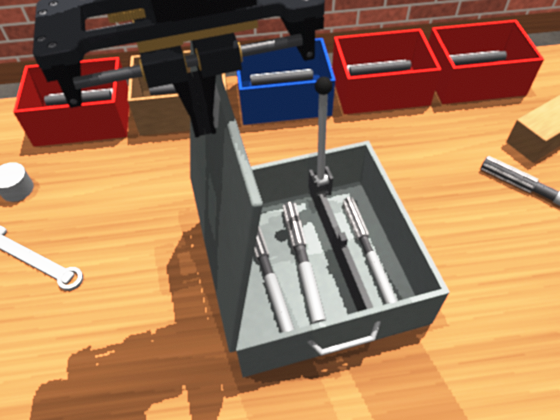

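The lid is tipping, with its near free corner now at (258, 200), and the stay still stands. Continue.

```bash
python3 -m inch '[{"translation":[0.2,-1.2,0],"spin":0},{"translation":[0.3,-1.2,0],"spin":0},{"translation":[0.3,-1.2,0],"spin":0},{"translation":[0.3,-1.2,0],"spin":0},{"translation":[0.3,-1.2,0],"spin":0}]' ;  python3 - <<'E'
from h import *
q=np.load("q.npy")
rel(w(q,[0,.01,.285]))
cv2.imwrite("pics/s7.png",optics.camera("side")[:,:,::-1])
E
```

```text
time: 13.6
ee_pos: [0.5351, 0.0482, 0.2877]
eef_rot: [-0.056, 0.729, 0.045, 0.681]
ft_force: [0.8, -0.0, 0.1]
width: 0.0009
t 13.6 p [0.5351 0.0482 0.2877] tool d cm [ 0.31 -2.78 -0.05] F [ 0.8 -0.   0.1] w 0.0009
x [-0.066 -0.02  -0.998] y [-0.143  0.99  -0.011] yaw of y deg 98.2
```

View pics/s7.png

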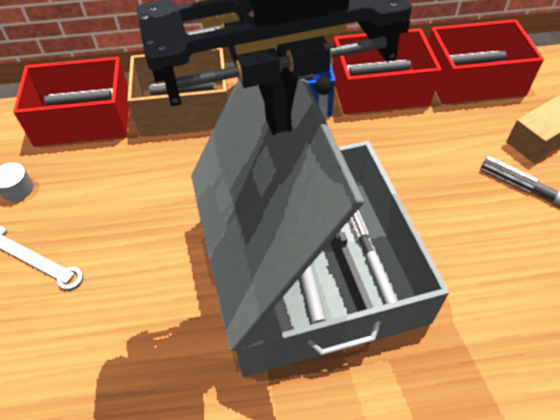

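```bash
python3 - <<'E'
from h import *
q=np.load("q.npy")
for a in (1.1,1.0,.9,.8,.73): print(a,proj("side",w(q,lidp(a,-.122,.24,.008))))
E
python3 -m inch '[{"translation":[0.2,-0.6,0],"spin":0},{"translation":[0,0,0],"spin":0}]'
python3 - <<'E'
from h import *
cv2.imwrite("pics/s8.png",optics.camera("side")[:,:,::-1])
E
```

```text
1.1 [348.13697658 200.92351748]
1.0 [374.02714868 203.80115898]
0.9 [396.29905798 208.47421662]
0.8 [414.87614271 214.66577634]
0.73 [425.70604445 219.75380088]
time: 13.9
ee_pos: [0.5359, 0.0392, 0.2853]
eef_rot: [-0.055, 0.729, 0.043, 0.681]
ft_force: [0.6, 1.0, -0.5]
width: 0.0003
```

View pics/s8.png

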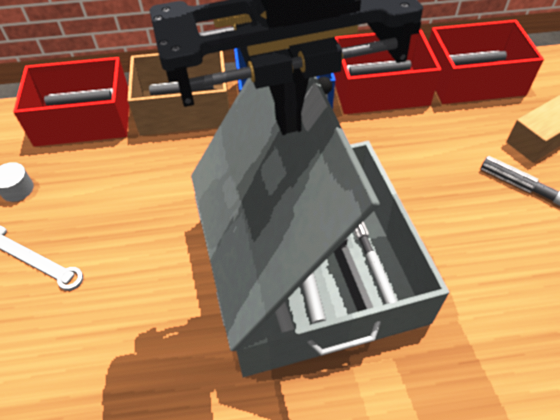

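The free corner is at about (378, 206), which puts the lid at about 0.98 rad. A little more, then let it sink.

```bash
python3 -m inch '[{"translation":[0.1,-0.8,0],"spin":0},{"translation":[0.1,-0.6,0],"spin":0},{"translation":[0,0,0],"spin":0},{"translation":[0,0,0],"spin":0},{"translation":[0,0,0],"spin":0},{"translation":[0,0,0],"spin":0}]'
python3 - <<'E'
from h import *
cv2.imwrite("pics/s9.png",optics.camera("side")[:,:,::-1])
E
```

```text
time: 14.7
ee_pos: [0.538, 0.0259, 0.2836]
eef_rot: [-0.056, 0.729, 0.044, 0.681]
ft_force: [0.5, -0.8, 0.1]
width: 0.0002
```

View pics/s9.png

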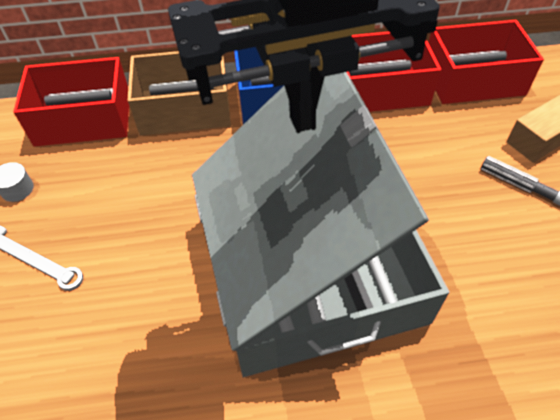

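The free corner is now at (426, 220), matching the prediction for 0.73 rad. Retreat upward, wait and check again.

```bash
python3 -m inch '[{"translation":[-2,0.5,0],"spin":0},{"translation":[-4,0,0],"spin":0},{"translation":[-4,0,0],"spin":0},{"translation":[-4,0,0],"spin":0},{"translation":[0,0,0],"spin":0},{"translation":[0,0,0],"spin":0},{"translation":[0,0,0],"spin":0},{"translation":[0,0,0],"spin":0},{"translation":[0,0,0],"spin":0},{"translation":[0,0,0],"spin":0},{"translation":[0,0,0],"spin":0},{"translation":[0,0,0],"spin":0}]'
python3 - <<'E'
from h import *
a=optics.camera("side");cv2.imwrite("pics/s10.png",a[:,:,::-1])
b=cv2.imread("pics/s9.png")[:,:,::-1]
print(np.abs(a.astype(int)-b)[150:].mean())
E
```

```text
time: 16.25
ee_pos: [0.5454, 0.0347, 0.4239]
eef_rot: [-0.057, 0.73, 0.044, 0.679]
ft_force: [0.1, 0.0, -0.7]
width: 0.0008
14.110363756613756
```

View pics/s10.png

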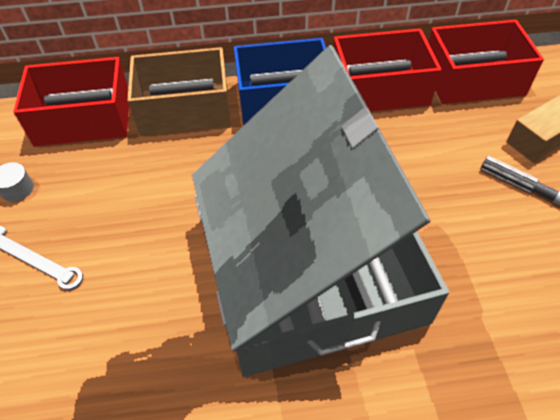

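The lid is unmoved at (428, 220), about 0.72 rad, and the hand is well clear. Handing in.

```bash
python3 -c "
from bench import close_job
print(close_job())"
```

```text
the job is handed in; nothing more can be done
None
```

I pinched the stay's ball, swung the stay up to its stop and let go. Then I tipped the lid over from behind with the closed fingers until it sank onto the stay, drew the hand back upward and handed in at about 16.3 s of the 54 s allowed.

- **Stay:** once released, the ball sat within about 2 px of where 1.66 rad puts it in the side view. The lid was still close to upright then, at about 1.55 rad.
- **Lid:** the side view puts it at about 0.72–0.73 rad. Its free corner moved only about 2 px between the views at 14.7 s and 16.3 s, so it looks at rest.
- **Hand:** it was about 14 cm above its last pushing position, with no force beyond sensor noise.

**Unconfirmed:**
- The force reading did not clearly show the stay meeting its stop, so that rests on the picture.
- The stay is hidden under the lid in the final views. That it still stands is inferred from the lid staying at that angle.
- The last picture-difference check (mean 14) told me nothing, because the hand and its shadow had moved between the two frames.

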